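# Count to the third gap and push the tea tin home

### The arm

A 6-joint arm with a two-finger parallel gripper is mounted at the origin on the work surface. World frame = base frame: x ahead of the robot, y to its left, z up, the work surface at z = 0. Lengths are in m, angles in rad, forces in N, time in s.
With the tool pointing down it reaches from about 0.2 to 0.875 m from the base axis. Payload 3.4 kg.
Tool frame: the origin (TCP) lies between the finger pads; the fingertips stand 25 mm ahead of it and the grasp point (between the pads) lies 6 mm ahead of it (r.nose_length is the z of the fingertips in the tool frame, in m); z points along the fingers, x is the direction in which the jaws open and shut, and the axes are right-handed (so a half turn about z gives the same grasp; the last joint's range is limited). The gripper opens to 94 mm and grips with 3 to 60 N. Pads are 16 mm wide; open, the fingers measure 119 mm over their backs; the gripper's body (75 mm by 177 mm) begins 78 mm behind the grasp point.
Start: joints at [-1.43, 0.276, 1.505, -0, 1.361, -0.121], TCP at [0.149, -0.555, 0.23] pointing down, gripper open.
Joint ranges: [-2.89, 2.89], [-0.75, 2.08], [0.22, 2.7], [-1.18, 4.32], [0.11, 2.71], [-2.7, 2.7]. Speed limits (rad/s): [2.57, 2.57, 3.14, 3.14, 3.14, 3.14].

### API

Orientations are given as a unit quaternion [w, x, y, z].
In Python, from plant import r, gripper_to, inverse_kinematics, vision, models, telemetry gives the robot as it stands. Calls block until the motion is done:
- r.move_to(position, orientation): joint-space move of the TCP to a pose.
- r.move_l(position, rot=None, vel=0.15, guard=None): straight line of the TCP; rot=None keeps the orientation; vel is the mean speed in m/s. With guard (N) it stops when the force on the tool has changed by that much, and returns True; else False.
- r.movej(angles): joint-space move.
- gripper_to(opening, f_grip=None): finger opening in m; f_grip is the grip in N (None keeps the last); returns when the fingers have stopped.
- r.hold(seconds).
- inverse_kinematics(position, orientation): joint angles nearest the present ones, or None.
- vision.snapshot(name): name is "side" or "top"; returns the picture (480x640x3 uint8, red, green, blue); there is no depth.
- vision.get_calibration(name): a dict with "fx", "fy", "cx", "cy" (pixels), "position" and "orientation" of the camera in the world. Camera axes: x right, y down, z forward; pixel columns grow to the right and rows downward; lengths in m; the calibration is good to about 2 mm. A picture is of the moment at which its call begins. get_calibration takes no time and is no camera call.
A pose or a line that the arm cannot do raises r.PlanningError and nothing moves.
- r.sign_off(): hands the job in, once; it reports no verdict.
Trained networks look in the newest picture that a camera, given by its name, has taken for a name from the list of things; names that differ only in an ending like _2 or _b are one class to them, and where a whole thing is asked for, a point or a joint stands for the part that bears it (a point fixed in the world has none). Each returns a list of dicts, best first, with "score" (0 to 1); they miss things now and then, are a little off and sometimes report something else, mostly with a low value. They report only what shows in the picture. A call takes as long as a camera call. They do not tell look-alikes from the thing itself.
- models.boxes_of(thing, camera): "at" ([x, y, z] in m, in world coordinates, good to about 4 mm: the middle of the surface that is visible of it).
- models.regions_of(thing, camera): "pixels" (480x640 bool, what is visible of it).
- models.mark_of(thing, camera): "at" ([x, y, z] in m, in world coordinates, good to about 4 mm: a listed point, or the origin of a listed thing).
Readings, each from a call of its own:
- telemetry.current_t(): time.
- telemetry.current_joints(): joint angles.
- telemetry.current_dq(): joint speeds.
- telemetry.current_joint_efforts(): joint torques, N m.
- telemetry.current_ee_pos(): TCP position.
- telemetry.current_tool_rot(): TCP orientation.
- telemetry.current_wrist_force(): force on the tool from outside, world axes, zero at the start.
- telemetry.current_torque(): the same for the moment, N m.
- telemetry.current_opening(): finger opening in m.
Only numpy, scipy, OpenCV 4.12 (cv2) and the standard library are available. Lean on these libraries where they do the work, as an engineer would, in place of code of your own. Each camera call takes 0.05 s, during which the arm holds its last target.

### The job

The red-lidded tea tin belongs in the third gap of the tin rack. Starting at the end with the bamboo panel, run a fingertip along the steel rail on top of the rack and count the gaps, empty or filled alike, keeping the finger on the rail from the middle of the first gap to the middle of the third and going no further; then push the red-lidded tin across the counter and into that third gap until it stands against the slats at its back. Only push the tin, never pick it up or tip it, and leave the bowl, the scoop and the other two tins as they are.

Things in the scene. Friction and masses are not known exactly. Their poses are not given: they have to be found in the camera images.
- rack: fixed white melamine tin rack: six gaps 54 mm wide, 60 mm from middle to middle, white dividers 6 mm thick; the end panel where the count starts (robot's left) is honey-brown bamboo, 14 mm. Origin on the counter: x into the gaps, y to the bamboo end. Divider fronts at x -20 mm, front of the back slats at +20, rail axis at +23; gap middles at y +150 (first), +90, +30 (third), -30, -90, -150
- rail1: stretch of the steel rail over the first gap from the bamboo end: a fixed, level round bar 10 mm thick, 60 mm long. Origin at its middle, 66 mm above the counter (top of the bar at 71 mm, the highest part of the rack). Its y axis runs along the bar to the bamboo end, x from the front of the rack to the back
- rail2: stretch of the steel rail over the second gap from the bamboo end: a fixed, level round bar 10 mm thick, 60 mm long. Origin at its middle, 66 mm above the counter (top of the bar at 71 mm, the highest part of the rack). Its y axis runs along the bar to the bamboo end, x from the front of the rack to the back
- rail3: stretch of the steel rail over the third gap from the bamboo end: a fixed, level round bar 10 mm thick, 60 mm long. Origin at its middle, 66 mm above the counter (top of the bar at 71 mm, the highest part of the rack). Its y axis runs along the bar to the bamboo end, x from the front of the rack to the back
- rail4: the rest of the steel rail, over the fourth to sixth gaps: a level round bar 10 mm thick and 183 mm long, not to be touched. Origin at its middle; it begins where the stretch over the third gap ends. Axes as the rack's
- gap3 (a point): third gap: the point on the counter where the middle of a tin stands when fully home, touching the back slats, midway between the dividers. Gaps are open in front and above and have no floor, 40 mm deep, so a tin that is home sticks out 6 mm. Dividers are 36 mm high with rounded fronts; posts behind them carry the rail. The two back slats reach 42 mm up. Axes as the rack's: x into the gap, y to the bamboo end
- red_tin: round closed steel tea tin with a red lid, standing loose on the counter in front of the rack, to its left or right: 46 mm in diameter (47 mm at the lid), 50 mm high, 80 to 150 g, slides on the counter when pushed low down. Origin at the centre of its underside, z up
- green_tin: tin of the same size with a green lid, home in the first or the fifth gap; leave it. Origin at the centre of its underside
- blue_tin: tin of the same size with a blue lid, home in the other of those two gaps; leave it. Origin at the centre of its underside
- bowl: shallow yellow-glazed bowl, 92 mm across, 32 mm high, on the counter in front of the rack on the side away from the red-lidded tin; leave it. Origin at the centre of its underside
- scoop: wooden scoop 150 mm long lying on the counter beyond the bamboo end of the rack; leave it. It lies along its x axis, handle towards -x; origin under its middle
Things that resemble listed ones, but are neither listed nor needed, are in the scene too. Leave any purple look-alike of the red_tin alone.

How it is judged:
By the outcome, as a careful person would: the job done as asked, in the order asked, and still so for the second after the job is handed in, with the robot touching nothing.
It also fails if it takes over 67 s, if anything falls off the work surface, if the arm or the gripper's body presses on something with over 40 N, if the wrist force passes 120 N, or if a joint passes its speed limit or range.

## Working session

There is one attempt and no reset: what is moved stays moved. The work goes in short steps, each a Python script; the robot and the scene stay as the last script left them, time stands still between calls to the robot, and variables do not carry over. Pictures are saved under pics/ and viewed, and the job is handed in when it is done.

```bash
mkdir -p pics; ls; python3 - <<'E'
from plant import r, gripper_to, inverse_kinematics, vision, models, telemetry
import cv2
print(telemetry.current_t(), r.nose_length, telemetry.current_tool_rot(), telemetry.current_opening())
for n in ("side","top"):
    im=vision.snapshot(n); cv2.imwrite(f"pics/{n}0.png",im[:,:,::-1]); print(n,vision.get_calibration(n))
    for t in ("rack","rail1","rail2","rail3","gap3","red_tin","green_tin","blue_tin","bowl","scoop"):
        print(t,[(x["at"],x["score"]) for x in models.mark_of(t,n)][:4])
print(telemetry.current_t())
E
```

```text
pics
0.0 0.025 [-6.10852695e-04  7.93350428e-01 -6.08764574e-01 -6.47157166e-04] 0.09397849146048996
side {'fx': 473.8133946453701, 'fy': 473.8133946453701, 'cx': 317.2243180759928, 'cy': 242.01087234879972, 'position': array([0.05666149, 0.79583326, 0.60802367]), 'orientation': array([ 0.12842697, -0.23988422,  0.84777062, -0.45524395])}
rack [([0.6411, -0.0339, -0.0051], 0.72)]
rail1 [([0.6638, -0.1232, 0.0675], 0.71), ([0.6582, 0.1092, 0.0637], 0.62), ([0.6589, 0.0554, 0.0643], 0.45), ([0.6613, -0.0086, 0.0679], 0.37)]
rail2 [([0.6638, -0.1232, 0.0675], 0.71), ([0.6582, 0.1092, 0.0637], 0.62), ([0.6589, 0.0554, 0.0643], 0.45), ([0.6613, -0.0086, 0.0679], 0.37)]
rail3 [([0.6638, -0.1232, 0.0675], 0.71), ([0.6582, 0.1092, 0.0637], 0.62), ([0.6589, 0.0554, 0.0643], 0.45), ([0.6613, -0.0086, 0.0679], 0.37)]
gap3 [([0.6291, -0.0082, -0.0023], 0.59)]
red_tin [([0.4416, 0.2043, -0.0014], 0.89), ([0.4262, 0.3175, -0.0005], 0.88), ([0.3332, 0.2153, 0.0023], 0.83), ([0.3523, 0.1441, -0.0007], 0.69)]
green_tin [([0.6265, 0.1118, -0.0003], 0.69)]
blue_tin [([0.638, -0.0358, -0.0025], 0.68), (
[... 626 characters left out ...]
 -0.1239, 0.07], 0.83), ([0.6576, 0.1112, 0.0657], 0.66), ([0.6602, 0.0545, 0.0694], 0.66), ([0.6596, -0.0023, 0.0651], 0.51)]
rail3 [([0.6618, -0.1239, 0.07], 0.83), ([0.6576, 0.1112, 0.0657], 0.66), ([0.6602, 0.0545, 0.0694], 0.66), ([0.6596, -0.0023, 0.0651], 0.51)]
gap3 [([0.6307, -0.0064, -0.0033], 0.78)]
red_tin [([0.5219, 0.2742, 0.0013], 0.95), ([0.3567, 0.1462, 0.0001], 0.94), ([0.4371, 0.2041, -0.0046], 0.89), ([0.4291, 0.3249, 0.0012], 0.85)]
green_tin [([0.6286, 0.1132, -0.0026], 0.58)]
blue_tin [([0.6329, -0.1258, 0.0015], 0.68), ([0.569, 0.4099, 0.0013], 0.2)]
bowl [([0.4629, -0.209, -0.0002], 0.75)]
scoop [([0.5651, 0.4073, 0.0025], 0.69), ([0.6603, 0.0537, 0.0646], 0.26)]
1.1
```

View pics/top0.png

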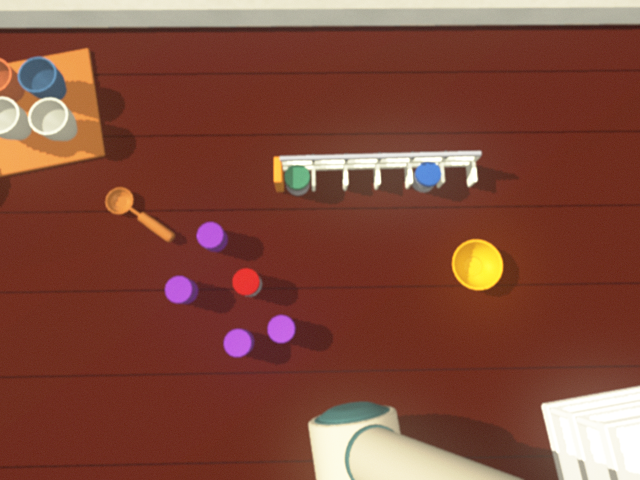

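View pics/side0.png

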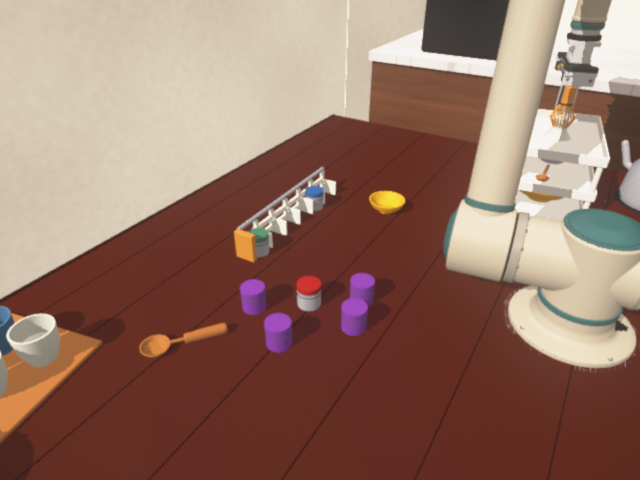

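The top view shows the red lid at (247,282), with purple look-alikes at (211,236), (180,290), (238,343) and (281,329). The rack runs from (278,172) at the bamboo end to (478,155). Green is in gap 1, blue is in gap 5, and gap 3 is empty. The only red-lidded candidate is the one at top (247,282) / side (309,293), and I'll confirm it in a crop. Next I'll refine the rack pose from the rail.

```bash
cat > h.py <<'E'
import numpy as np, cv2
from scipy.spatial.transform import Rotation as R
from plant import r, gripper_to, inverse_kinematics, vision, models, telemetry
def q2m(q): return R.from_quat([q[1],q[2],q[3],q[0]]).as_matrix()
def unproj(n,uv,z):
    c=vision.get_calibration(n); uv=np.atleast_2d(uv).astype(float)
    d=np.c_[(uv[:,0]-c["cx"])/c["fx"],(uv[:,1]-c["cy"])/c["fy"],np.ones(len(uv))]@q2m(c["orientation"]).T
    p=c["position"]; return p+d*((z-p[2])/d[:,2])[:,None]
def proj(n,P):
    c=vision.get_calibration(n); q=(np.atleast_2d(P)-c["position"])@q2m(c["orientation"])
    return np.c_[c["fx"]*q[:,0]/q[:,2]+c["cx"],c["fy"]*q[:,1]/q[:,2]+c["cy"]]
def toolq(ydir,tilt=0,flip=1):
    "tool z down, leaning so the tips lead along ydir (angle, rad) by tilt; jaws across ydir"
    d=np.array([np.cos(ydir),np.sin(ydir),0]); z=np.sin(tilt)*d+np.cos(tilt)*np.array([0,0,-1.])
    x=np.cross(d,[0,0,1])*flip; y=np.cross(z,x)
    q=R.from_matrix(np.c_[x,y,z]).as_quat(); return np.array([q[3],q[0],q[1],q[2]]), z
def redlid(im):
    h=cv2.cvtColor(im,cv2.COLOR_RGB2HSV); m=((h[...,0]<6)|(h[...,0]>175))&(h[...,1]>200)&(h[...,2]>150)
    n,l,s,c=cv2.connectedComponentsWithStats(m.astype(np.uint8)); i=1+np.argmax(s[1:,4]); return c[i],s[i]
E
python3 - <<'E'
from h import *
for n in ("top","side"):
    im=cv2.imread(f"pics/{n}0.png")[:,:,::-1].copy()
    c,s=redlid(im); print(n,"red",c,s,unproj(n,c,0.05))
im=cv2.imread("pics/top0.png")
cv2.imwrite("pics/croprack.png",cv2.resize(im[140:210,260:495],None,fx=3.4,fy=3.4,interpolation=cv2.INTER_CUBIC))
a=cv2.resize(im[210:370,150:310],(480,480),interpolation=cv2.INTER_CUBIC)
cv2.imwrite("pics/croptin.png",a)
im=cv2.imread("pics/side0.png"); cv2.imwrite("pics/cropside.png",cv2.resize(im[160:270,225:345],None,fx=5,fy=5,interpolation=cv2.INTER_CUBIC))
E
```

```text
top red [245.49333333 278.07333333] [234 269  24  24 150] [[0.44495248 0.20560117 0.05      ]]Traceback (most recent call last):
  File "<stdin>", line 4, in <module>
  File "h.py", line 19, in redlid
    n,l,s,c=cv2.connectedComponentsWithStats(m.astype(np.uint8)); i=1+np.argmax(s[1:,4]); return c[i],s[i]
                                                                      ~~~~~~~~~^^^^^^^^^
    return _wrapfunc(a, 'argmax', axis=axis, out=out, **kwds)
    return bound(*args, **kwds)
ValueError: attempt to get argmax of an empty sequence
```

```bash
python3 - <<'E'
from h import *
for n,p in (("top",[(247,282),(247,288),(242,275),(300,300),(211,236)]),("side",[(309,285),(309,289),(300,340)])):
    im=cv2.imread(f"pics/{n}0.png"); h=cv2.cvtColor(im,cv2.COLOR_BGR2HSV)
    print(n,[h[v,u].tolist() for u,v in p])
im=cv2.imread("pics/top0.png")
cv2.imwrite("pics/croprack.png",cv2.resize(im[140:210,260:495],None,fx=3.4,fy=3.4,interpolation=cv2.INTER_CUBIC))
cv2.imwrite("pics/croptin.png",cv2.resize(im[210:370,150:310],(480,480),interpolation=cv2.INTER_CUBIC))
im=cv2.imread("pics/side0.png"); cv2.imwrite("pics/cropside.png",cv2.resize(im[160:270,225:345],None,fx=5,fy=5,interpolation=cv2.INTER_CUBIC))
E
```

```text
top [[0, 199, 232], [1, 200, 233], [1, 202, 231], [2, 166, 112], [142, 150, 221]]
side [[1, 195, 204], [1, 196, 207], [3, 141, 83]]
```

View pics/croprack.png

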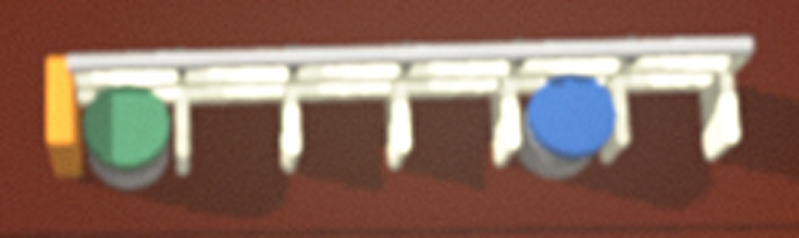

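View pics/croptin.png

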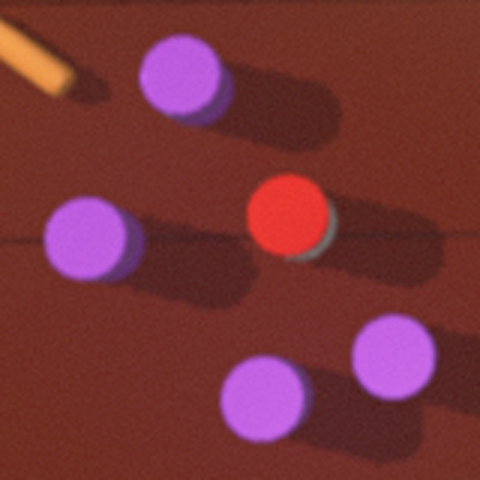

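View pics/cropside.png

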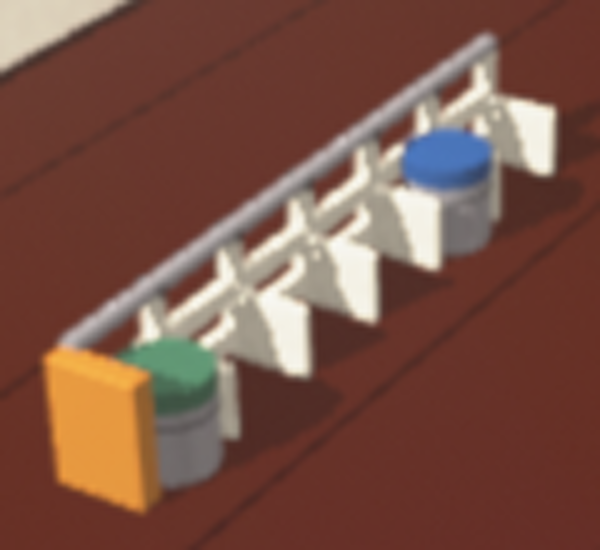

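The crops confirm it: there is one red-lidded tin, at crop (288,216), and the other four are all purple. In the rack crop the rail runs from (72,61) to (752,45), with gap 3 empty between the dividers at (290,130) and (400,130).

```bash
sed -i 's/>200)&(h\[...,2\]>150)/>175)\&(h[...,2]>150)/' h.py; python3 - <<'E'
from h import *
for n in ("top","side"):
    im=cv2.imread(f"pics/{n}0.png")[:,:,::-1].copy()
    c,s=redlid(im); print(n,"red",c,s,unproj(n,c,0.048 if n=="side" else 0.05))
im=cv2.imread("pics/top0.png"); h=cv2.cvtColor(im,cv2.COLOR_BGR2HSV).astype(int)
# rail: grey low-sat bright; upper edge per column
sub=[]
for u in range(290,474,4):
    col=np.linalg.norm(cv2.cvtColor(im,cv2.COLOR_BGR2GRAY)[145:165,u].astype(float)[:,None],axis=1)
    g=np.diff(col); v=145+np.argmax(g>0.5*g.max())+.5; sub.append((u,v))
sub=np.array(sub); P=unproj("top",sub,0.068); f=np.polyfit(P[:,1],P[:,0],1); print("back edge of rail x=",f,"yaw",-f[0], np.std(P[:,0]-np.polyval(f,P[:,1])))
print("ends",unproj("top",[(281.2,157.6),(481.2,153.2)],0.068))
for nm,lo,hi in (("green",70,90),("blue",100,120)):
    m=((h[...,0]>lo)&(h[...,0]<hi)&(h[...,1]>90)&(h[...,2]>70)).astype(np.uint8); m[:,:260]=0;m[220:]=0
    k,l,s,c=cv2.connectedComponentsWithStats(m); i=1+np.argmax(s[1:,4]); print(nm,c[i],s[i],unproj("top",c[i],0.05))
def rackpts(o,yaw):
    Rz=np.array([[np.cos(yaw),-np.sin(yaw),0],[np.sin(yaw),np.cos(yaw),0],[0,0,1]])
    L=[[23,180,71],[23,-183,71]]+[[-20,y,36] for y in (120,60,0,-60,-120,-180)]+[[0,30,0]]
    return np.array(L)/1000@Rz.T+[o[0],o[1],0]
o=(0.638,-0.037); 
for n in ("top","side"):
    im=cv2.imread(f"pics/{n}0.png"); p=proj(n,rackpts(o,0.02))
    x0,y0,x1,y1,k=(260,140,495,210,3.4) if n=="top" else (225,160,345,270,5)
    b=cv2.resize(im[y0:y1,x0:x1],None,fx=k,fy=k,interpolation=cv2.INTER_CUBIC)
    for q in p: cv2.circle(b,tuple(int(t) for t in ((q-[x0-.5,y0-.5])*k)),3,(255,0,255),-1)
    cv2.imwrite(f"pics/ov_{n}.png",b)
E
```

```text
top red [245.14189189 281.06756757] [232 268  27  28 592] [[0.43971902 0.20615686 0.05      ]]
side red [307.82336182 284.17378917] [296 276  25  19 351] [[0.43848029 0.20782472 0.048     ]]
back edge of rail x= [-0.01619927  0.66689211] yaw 0.016199267194243618 0.000590176993083209
ends [[ 0.65874621  0.1416255   0.068     ]
 [ 0.66308683 -0.21946093  0.068     ]]
green [302. 173.] [302 173   1   1   1] [[0.63532368 0.10488156 0.05      ]]
blue [427.60465116 173.82875264] [415 163  26  23 473] [[ 0.63111118 -0.12469099  0.05      ]]
```

View pics/ov_top.png

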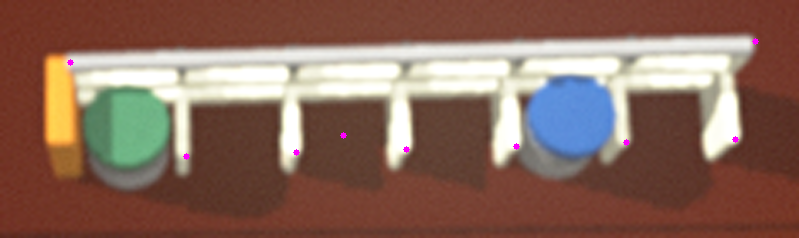

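View pics/ov_side.png

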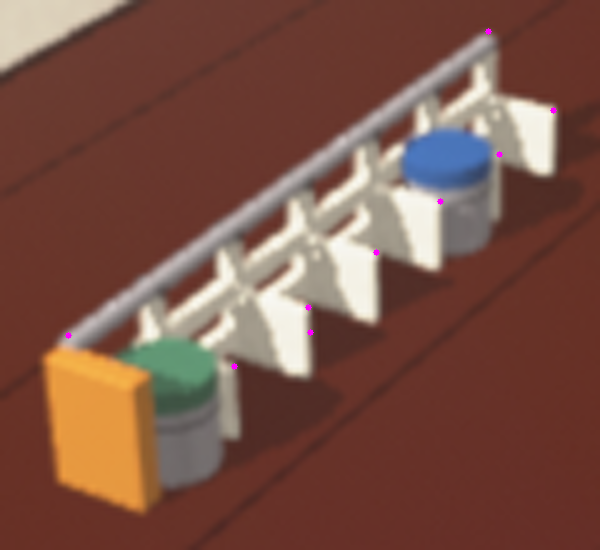

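Everything agrees: rack origin about (0.6385, -0.037), yaw about 0.017 and rail length 361 mm (nominal 363). The red tin is at (0.439, 0.206). Now I'll check that every pose is reachable.

```bash
cat >> h.py <<'E'
O=np.array([0.6385,-0.037]); YAW=0.017
def rk(x,y,z):
    c,s=np.cos(YAW),np.sin(YAW); return np.array([O[0]+c*x-s*y,O[1]+s*x+c*y,z])
def tcp(tip,zax): return np.asarray(tip)-r.nose_length*zax
E
python3 - <<'E'
from h import *
from math import pi
for f in (1,-1):
  for nm,d,t,pts in (("sweep",-pi/2+YAW,0,[rk(.023,.15,.1),rk(.023,.03,.071)]),("p1",-pi/2,.17,[(.439,.25,.1),(.439,.25,.008),(.439,.02,.008)]),("p2",YAW,.17,[(.37,-.01,.12),(.38,-.01,.008),(.62,-.006,.008)])):
    q,z=toolq(d,t,f)
    for p in pts:
        s=inverse_kinematics(tcp(p,z),q); print(f,nm,None if s is None else np.round(s,2))
E
```

```text
1 sweep None
1 sweep None
1 p1 [ 0.5   0.31  1.75 -0.16  1.17 -2.58]
1 p1 [ 0.5   0.42  1.86 -0.18  0.95 -2.53]
1 p1 None
1 p2 [-0.27 -0.06  2.15  0.06  0.89  1.25]
1 p2 [-0.26  0.15  2.32  0.09  0.51  1.22]
1 p2 [-0.14  0.43  1.83  0.04  0.71  1.39]
-1 sweep [ 0.07  0.48  1.45 -0.    1.21  0.05]
-1 sweep [-0.12  0.5   1.5  -0.    1.14 -0.13]
-1 p1 [ 0.5   0.31  1.75 -0.16  1.17  0.57]
-1 p1 [ 0.5   0.42  1.86 -0.18  0.95  0.61]
-1 p1 [ 0.04  0.31  2.06 -0.24  0.79  0.21]
-1 p2 [-0.27 -0.06  2.15  0.06  0.89 -1.89]
-1 p2 [-0.26  0.15  2.32  0.09  0.51 -1.92]
-1 p2 [-0.14  0.43  1.83  0.04  0.71 -1.75]
```

```bash
python3 - <<'E'
from h import *
from math import pi
gripper_to(0.0); print("open",telemetry.current_opening())
q,z=toolq(-pi/2+YAW,0,-1)
a=rk(.023,.152,.16); r.move_to(tcp(a,z),q)
r.move_l(tcp(rk(.023,.152,.082),z),vel=.1); r.hold(.2)
print("f0",telemetry.current_wrist_force())
hit=r.move_l(tcp(rk(.023,.152,.064),z),vel=.015,guard=2.5)
r.hold(.2)
print("hit",hit,telemetry.current_ee_pos()-[0,0,.025],telemetry.current_wrist_force(),rk(.023,.152,0),telemetry.current_t())
im=vision.snapshot("side"); cv2.imwrite("pics/touch.png",cv2.resize(im[130:290,200:360],(640,640),interpolation=cv2.INTER_CUBIC)[:,:,::-1])
E
```

```text
open 0.0006366878101196781
f0 [0.0144875  0.42841164 0.21700629]
hit True [0.65884093 0.11538684 0.07120054] [-0.96520243  0.28063909  5.01164684] [0.6589128  0.11536902 0.        ] 7.575
```

View pics/touch.png

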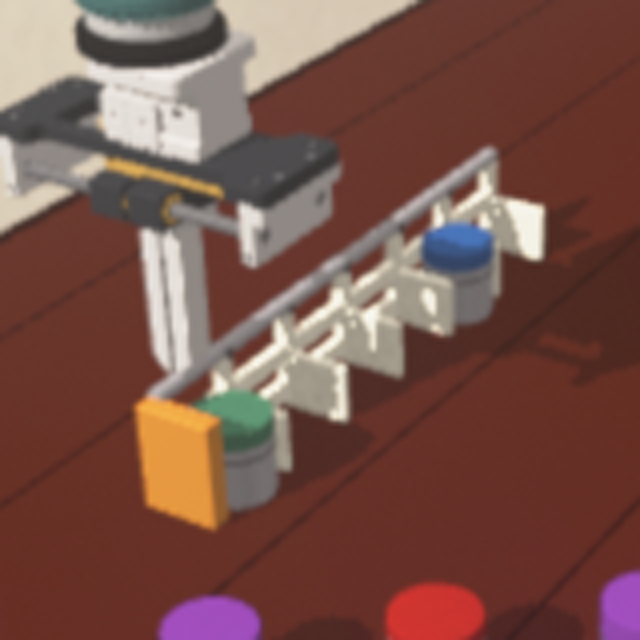

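Contact was made at z = 0.0712 with 5 N, and the picture shows the closed fingers at (180,360) on the rail just inside the bamboo panel. Now I'll slide, watching the force.

```bash
python3 - <<'E'
from h import *
zc=telemetry.current_ee_pos()[2]-.0002
for y in np.arange(.147,.0275,-.005).tolist()+[.0285]:
    p=rk(.023,y,0); p[2]=zc
    r.move_l(p,vel=.04)
    f=telemetry.current_wrist_force()[2]; e=telemetry.current_ee_pos()
    print(round(y,4),round(zc-.025,4),np.round(e-[0,0,.025],4),round(f,1))
    if f<3: zc-=.0003
    elif f>9: zc+=.0002
    if y<.03: break
up=telemetry.current_ee_pos()
r.move_l(up+[0,0,.09],vel=.15)
print(telemetry.current_t(),telemetry.current_wrist_force())
E
```

```text
0.147 0.071 [0.6592 0.1103 0.0712] 4.5
0.142 0.071 [0.6592 0.1055 0.0712] 5.0
0.137 0.071 [0.6593 0.1005 0.0712] 4.6
0.132 0.071 [0.6594 0.0955 0.0712] 4.5
0.127 0.071 [0.6594 0.0905 0.0712] 5.8
0.122 0.071 [0.6595 0.0855 0.0712] 4.9
0.117 0.071 [0.6596 0.0805 0.0712] 4.7
0.112 0.071 [0.6597 0.0755 0.0712] 5.3
0.107 0.071 [0.6597 0.0706 0.0712] 4.7
0.102 0.071 [0.6598 0.0655 0.0712] 4.3
0.097 0.071 [0.6598 0.0606 0.0712] 5.3
0.092 0.071 [0.6599 0.0556 0.0712] 6.0
0.087 0.071 [0.66   0.0506 0.0712] 5.3
0.082 0.071 [0.6601 0.0456 0.0712] 5.9
0.077 0.071 [0.6601 0.0406 0.0712] 6.8
0.072 0.071 [0.6602 0.0356 0.0712] 5.3
0.067 0.071 [0.6603 0.0306 0.0712] 4.8
0.062 0.071 [0.6604 0.0256 0.0712] 5.2
0.057 0.071 [0.6605 0.0206 0.0712] 5.4
0.052 0.071 [0.6605 0.0156 0.0712] 4.2
0.047 0.071 [0.6606 0.0106 0.0712] 5.8
0.042 0.071 [0.6606 0.0057 0.0712] 4.8
0.037 0.071 [6.607e-01 6.000e-04 7.120e-02] 5.3
0.032 0.071 [ 0.6608 -0.0043  0.0712] 5.3
0.0285 0.071 [ 0.6608 -0.0077  0.0712] 5.8
15.225 [-0.21207725 -0.26061986  0.33145568]
```

The sweep kept continuous contact (4–7 N) from the middle of gap 1 to the middle of gap 3, and then I lifted off. Push 1 comes next: straight in -y up to the gap-3 line.

```bash
python3 - <<'E'
from h import *
from math import pi
gripper_to(0.022)
q,z=toolq(-pi/2,.17,-1)
X=.439; D=.0282
st=.206+D+.013
r.move_to(tcp((X,st,.13),z),q)
r.move_l(tcp((X,st,.008),z),vel=.12)
print(telemetry.current_opening(),telemetry.current_ee_pos(),telemetry.current_t())
gy=O[1]+np.sin(YAW)*(X-O[0])+.03; print("goal y",gy)
b=r.move_l(tcp((X,st-.035,.008),z),vel=.04,guard=12); print(b,telemetry.current_wrist_force())
im=vision.snapshot("top"); cv2.imwrite("pics/p1a.png",im[:,:,::-1]); 
try: c,s=redlid(im); print(c,s,unproj("top",c,.05))
except Exception as e: print(e)
im=vision.snapshot("side"); cv2.imwrite("pics/p1a_s.png",im[:,:,::-1]); c,s=redlid(im); print(c,s,unproj("side",c,.048),telemetry.current_t())
cv2.imwrite("pics/p1a_s.png",cv2.resize(im[180:380,200:440],None,fx=3,fy=3)[:,:,::-1])
E
```

```text
0.022244251825254586 [0.43959953 0.25162261 0.03318044] 18.2333
goal y -0.010391336645110494
False [-0.64571123 -0.15784149 -0.26627852]
[257.34577603 280.70726916] [244 268  27  26 509] [[0.44004414 0.18485898 0.05      ]]Traceback (most recent call last):
  File "<stdin>", line 15, in <module>
  File "h.py", line 19, in redlid
    n,l,s,c=cv2.connectedComponentsWithStats(m.astype(np.uint8)); i=1+np.argmax(s[1:,4]); return c[i],s[i]
                                                                      ~~~~~~~~~^^^^^^^^^
    return _wrapfunc(a, 'argmax', axis=axis, out=out, **kwds)
    return bound(*args, **kwds)
ValueError: attempt to get argmax of an empty sequence
```

View pics/p1a_s.png

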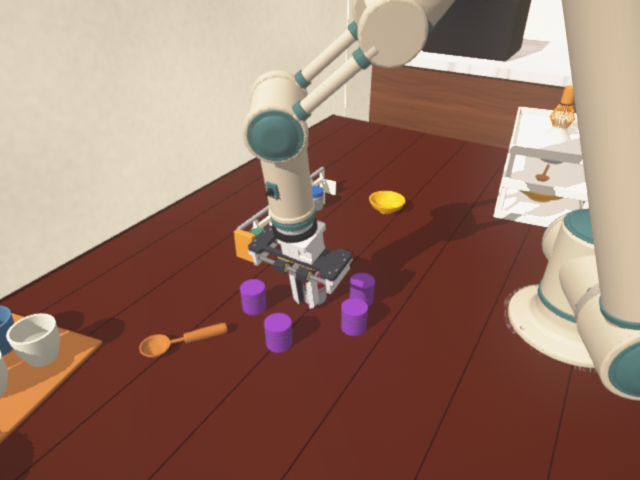

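The tin follows the cradle: measured y is 0.185, predicted 0.184. The side picture shows the fingers at (305,290) hiding the tin, with the purple tins unmoved. I'll carry on to the gap-3 line.

```bash
python3 - <<'E'
from h import *
from math import pi
q,z=toolq(-pi/2,.17,-1)
X=.439; D=.0282; gy=-.0104
b=r.move_l(tcp((X,gy+D,.008),z),vel=.05,guard=12); print(b,telemetry.current_wrist_force(),telemetry.current_ee_pos())
r.move_l(tcp((X,gy+D+.04,.008),z),vel=.12)
r.move_l(tcp((X-.02,gy+D+.06,.16),z),vel=.2)
q2,z2=toolq(YAW,.17,1)
r.move_to(tcp((.36,-.012,.16),z2),q2)
for n in ("top","side"):
    im=vision.snapshot(n); cv2.imwrite(f"pics/p1b_{n}.png",im[:,:,::-1])
    try: c,s=redlid(im); print(n,c,s,unproj(n,c,.05 if n=="top" else .048))
    except Exception as e: print(n,e)
print(telemetry.current_t())
E
```

```text
False [-0.32263033  0.41651319  0.35525608] [0.43899566 0.02208942 0.03263255]
top [368.36106195 278.95752212] [356 266  26  27 565] [[ 0.44033071 -0.00965674  0.05      ]]
side [359.76146789 232.28440367] [351 226  20  14 218] [[ 0.43914476 -0.00645365  0.048     ]]
25.8583
```

View pics/p1b_top.png

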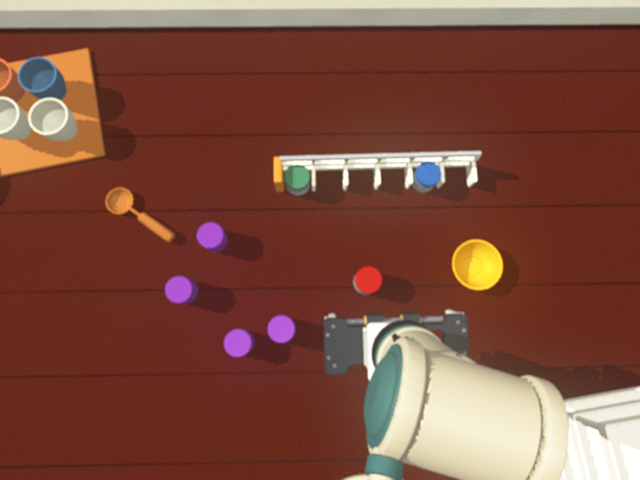

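View pics/p1b_side.png

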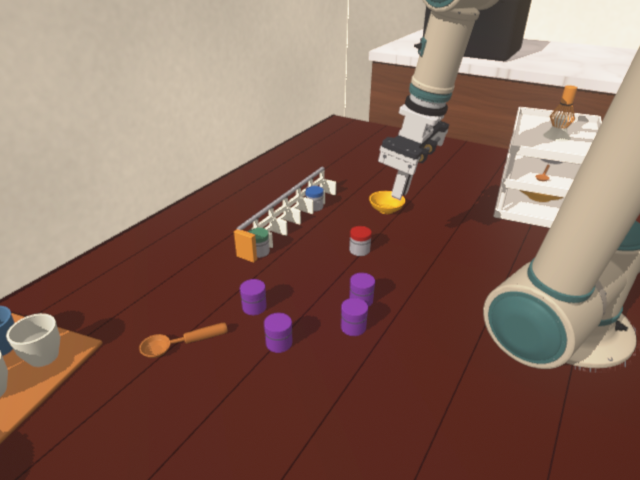

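The red tin now stands upright at (0.440,-0.010), top (368,279) / side (360,240), level with the gap-3 mouth at (361,190). The purple tins and the bowl haven't moved. For push 2 I'll stop short of the mouth and check.

```bash
python3 - <<'E'
from h import *
q,z=toolq(YAW,.17,1); D=.0282
s=.4395-O[0]-D-.013
r.move_l(tcp(rk(s,.03,.06),z),rot=q,vel=.15)
r.move_l(tcp(rk(s,.03,.008),z),vel=.1)
b=r.move_l(tcp(rk(-.055-D,.03,.008),z),vel=.05,guard=12); r.hold(.1)
print(b,telemetry.current_wrist_force(),telemetry.current_ee_pos(),tcp(rk(-.055-D,.03,.008),z))
for n in ("top","side"):
    im=vision.snapshot(n); cv2.imwrite(f"pics/p2a_{n}.png",im[:,:,::-1])
    try: c,s=redlid(im); print(n,c,s,unproj(n,c,.05 if n=="top" else .048))
    except Exception as e: print(n,e)
    x0,y0,x1,y1,k=(300,130,440,250,5) if n=="top" else (225,160,385,270,5)
    cv2.imwrite(f"pics/p2ac_{n}.png",cv2.resize(im[y0:y1,x0:x1],None,fx=k,fy=k,interpolation=cv2.INTER_CUBIC)[:,:,::-1])
print(rk(-.055,.03,0),telemetry.current_t())
E
```

```text
False [-0.11607744  0.07465554 -0.09934067] [ 0.55047002 -0.00848623  0.03264439] [ 0.5505731  -0.00849057  0.03263962]
top attempt to get argmax of an empty sequence
side [301.79166667 218.45833333] [297 214  12   9  72] [[0.58075738 0.01065473 0.048     ]]
[ 0.58299797 -0.00793929  0.        ] 30.8833
```

View pics/p2ac_top.png

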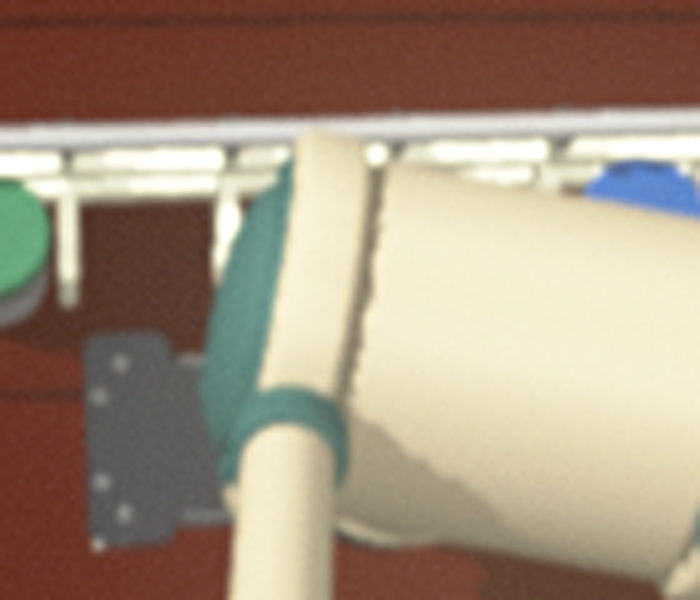

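View pics/p2ac_side.png

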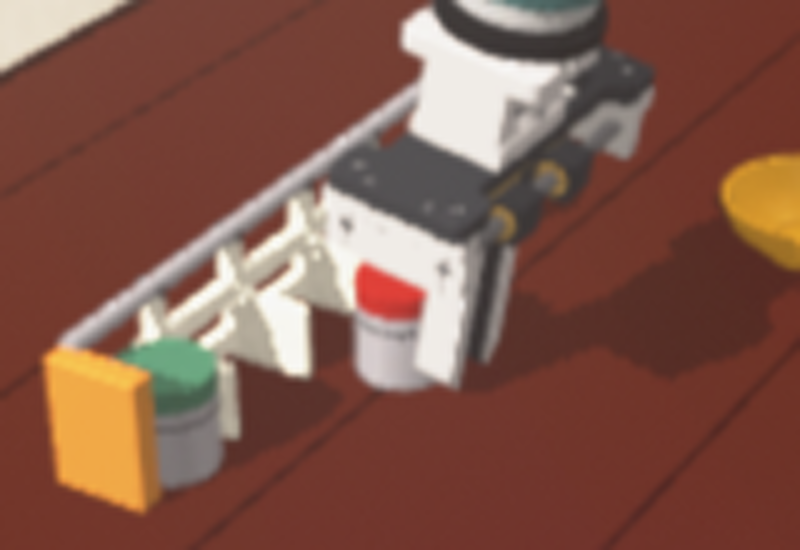

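The views are partly hidden, but the tin is upright in the cradle at side-crop (390,330), clear of the dividers. I'll insert it gently with a force guard.

```bash
python3 - <<'E'
from h import *
q,z=toolq(YAW,.17,1); D=.0282
def rx():
    e=telemetry.current_ee_pos()+.025*z; d=e[:2]-O; return d@[np.cos(YAW),np.sin(YAW)]+D
for x in (-.04,-.025,-.012,.004):
    b=r.move_l(tcp(rk(x-D,.03,.008),z),vel=.03,guard=5)
    print(x,b,"tin x est",round(rx(),4),telemetry.current_wrist_force())
    if b: break
print(telemetry.current_t())
im=vision.snapshot("side");cv2.imwrite("pics/p2b.png",cv2.resize(im[160:270,225:385],None,fx=5,fy=5,interpolation=cv2.INTER_CUBIC)[:,:,::-1])
E
```

```text
-0.04 False tin x est -0.0397 [0.5885653  0.83410389 0.8032996 ]
-0.025 False tin x est -0.0248 [-0.06402437 -0.52314772 -0.9246237 ]
-0.012 False tin x est -0.0117 [-0.27327434 -0.0706747  -0.07735075]
0.004 True tin x est -0.0045 [-1.39512347 -0.10700909  0.25409117]
33.1583
```

View pics/p2b.png

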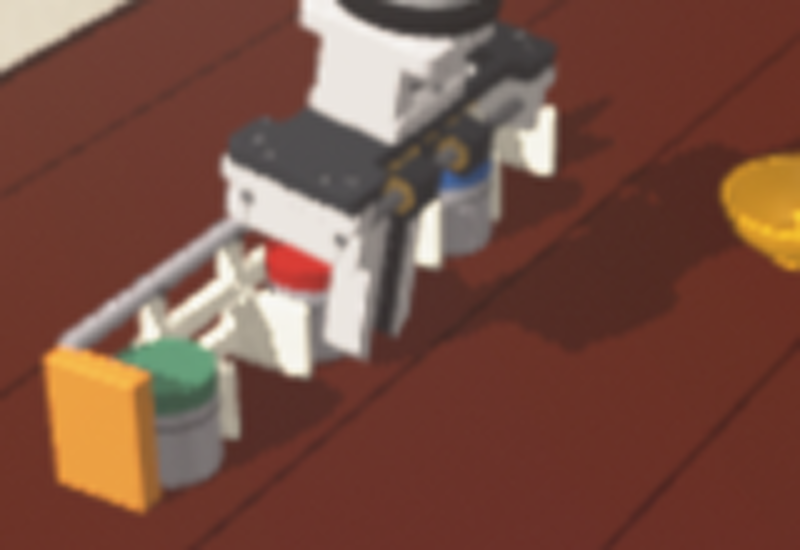

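The guard tripped at about the home depth. I'll press once more to confirm it is a hard stop, then back off and look.

```bash
python3 - <<'E'
from h import *
q,z=toolq(YAW,.17,1); D=.0282
def rx():
    e=telemetry.current_ee_pos()+.025*z; d=e[:2]-O; return d@[np.cos(YAW),np.sin(YAW)]+D
b=r.move_l(tcp(rk(.004-D,.03,.008),z),vel=.02,guard=7); print(b,rx(),telemetry.current_wrist_force())
r.move_l(tcp(rk(-.045-D,.03,.008),z),vel=.06)
r.move_l(tcp(rk(-.12-D,.03,.16),z),vel=.2)
e=telemetry.current_ee_pos()
r.move_to([.25,-.25,.3],toolq(YAW,0,1)[0])
for n in ("top","side"):
    im=vision.snapshot(n); cv2.imwrite(f"pics/p3_{n}.png",im[:,:,::-1])
    try: c,s=redlid(im); print(n,c,s,unproj(n,c,.05 if n=="top" else .048))
    except Exception as ex: print(n,ex)
    x0,y0,x1,y1,k=(260,140,495,210,3.4) if n=="top" else (225,160,345,270,5)
    cv2.imwrite(f"pics/p3c_{n}.png",cv2.resize(im[y0:y1,x0:x1],None,fx=k,fy=k,interpolation=cv2.INTER_CUBIC)[:,:,::-1])
print(rk(-.003,.03,0),telemetry.current_t())
E
```

```text
True -0.004354044884338135 [-1.03818429 -0.300741    0.9036175 ]
top [362.22009569 174.18899522] [350 164  25  22 418] [[ 0.6318031  -0.00496508  0.05      ]]
side [286.53289474 210.83552632] [279 206  17  11 152] [[ 6.30971063e-01 -6.32737153e-06  4.80000000e-02]]
[ 0.63499046 -0.00705533  0.        ] 36.7917
```

View pics/p3c_top.png

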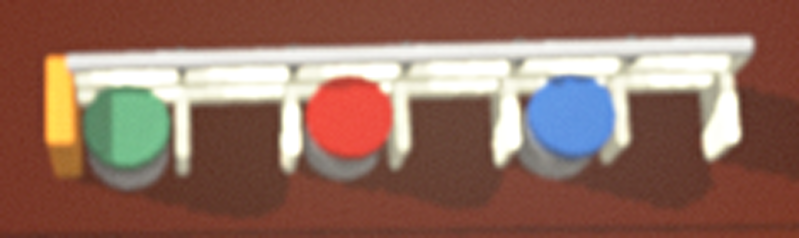

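View pics/p3c_side.png

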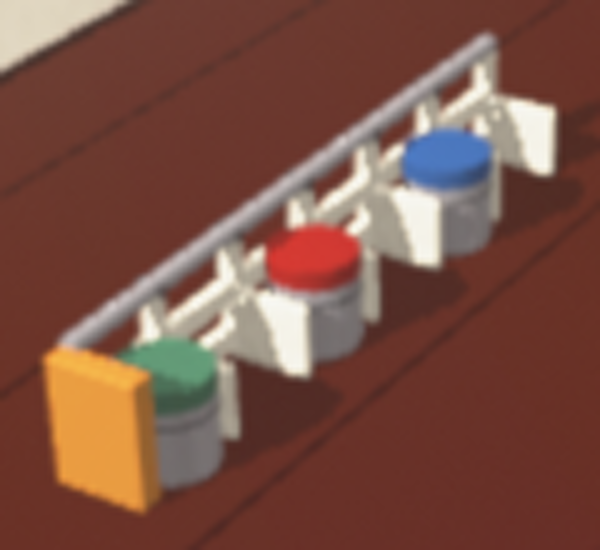

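View pics/p3_top.png

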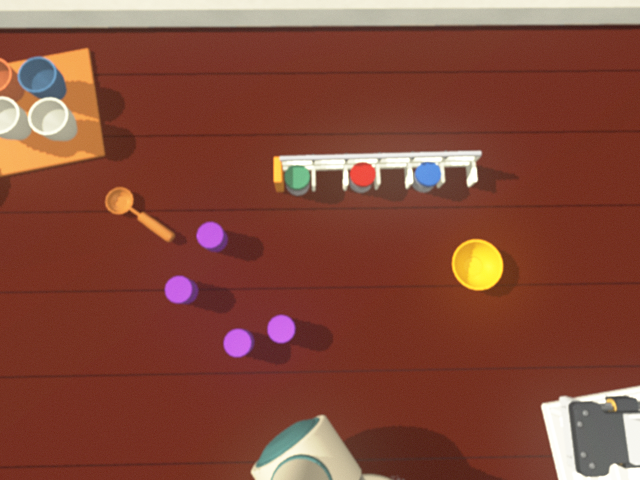

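```bash
python3 - <<'E'
from h import *
r.hold(.3); print(telemetry.current_wrist_force(),telemetry.current_t()); r.sign_off()
E
```

```text
[-0.58002903  0.33465126  0.3976283 ] 37.0917
the job is handed in; nothing more can be done
```

The red-lidded tin is now in the third gap, up against the back slats, and I handed the job in at about 37 s of the 67 s allowed.

- **Counting on the rail:** The closed fingertips touched the rail 2 mm on the bamboo side of the middle of gap 1. They slid to 1.5 mm past the middle of gap 3 and lifted straight off. Vertical force was 4–7 N at every 5 mm reading.
- **Pushing:** I pushed the tin low down in two straight pushes, first sideways to the gap-3 line, then into the gap. It was never gripped and stood upright in every picture where it could be seen.
- **Tin home:** The push stopped hard twice, at the same depth within 0.2 mm. The final top view shows the red tin at least as deep as the green and blue ones, and the side view shows it upright between its dividers. The robot was touching nothing at the end.
- **Other things:** The green and blue tins, bowl, scoop and purple look-alikes show no movement between the first and last pictures.

**Disagreements:**
- The hard stop came about 1.4 mm short of my estimate for fully home. The final camera positions are 2–7 mm off it; the worst is the side view's sideways reading, where the lid was partly hidden. I put these down to calibration and rack-pose error.
- One check before the tin entered the gap was no use, because the arm hid the tin from the top camera.

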